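# Throttle the bench suction at the tatami trimming table

## Robot

A 6-joint arm with a two-finger parallel gripper is mounted at the origin on the work surface. World frame = base frame: x ahead of the robot, y to its left, z up, the work surface at z = 0. Lengths are in m, angles in rad, forces in N, time in s.
With the tool pointing down it reaches from about 0.375 to 0.9 m from the base axis. Payload 3.1 kg.
Tool frame: the origin (TCP) lies at the very end of the fingers, on their centre line; the grasp point (between the pads) lies 19 mm behind it (grip_depth is the distance from the TCP to the grasp point, in m); z points along the fingers, y is the line along which they close (so a half turn about z gives the same grasp; the last joint's range is limited). The gripper opens to 85 mm and grips with 20 to 120 N. Pads are 22 mm wide; open, the fingers measure 114 mm over their backs; the gripper's body (76 mm by 85 mm) begins 54 mm behind the grasp point. The pads swing forward as they close: fully open they stand 13 mm farther back than shut.
Start: joints at [-1.375, 0.527, 1.433, -0, 1.181, -0.178], TCP at [0.229, -0.582, 0.231] pointing down, gripper open.
Joint ranges: [-3.08, 3.08], [-0.75, 2.2], [0.22, 2.44], [-1.43, 4.57], [0, 2.65], [-2.85, 2.85]. Speed limits (rad/s): [2.79, 2.79, 3.14, 3.14, 3.14, 3.14].

## Interface

Orientations are given as a unit quaternion [x, y, z, w].
In Python, from station import * gives the robot as it stands.
- The arm moves only by the tool apply_moves, never from a script. Its argument "plan" is a list of rows, each a list of 7 numbers: the shift along the tool's x, y, z in m, then the turn, a rotation vector about the tool's x, y, z in rad, then the gripper command: -1 is fully open, 1 is shut, values between are in proportion. In form: [[dx, dy, dz, wx, wy, wz, jaw], ...]. A call has 1 to 8 rows; each row shifts and turns the commanded pose from where the row before left it, along the tool's axes as they then stand; what a row does not reach is not made up. A row lasts 1/8 s, in which the tool goes at most 62.5 mm and 10.7 degrees, less where a joint would pass 70% of its speed; a pose out of reach is approached as far as the arm can. A call is refused whole if a number of a shift passes 0.0625 or a number of a turn 0.188, either way. A call with a gripper value outside its range is refused whole. The fingers move at their own pace and stop on an object; "force" is the grip in N (left out, the last holds). Time passes only in rows, so rows that do not move let the fingers close. It gives the time, the measured TCP pose, the force, the opening and the grip force at its end, in the units of the state.
- sense(): the state, without advancing time (a new reading comes with each control period).
- snapshot(name): name is "scene" or "top" or "wrist"; returns the picture (420x560x3 uint8, red, green, blue); there is no depth.
- calibration(name): a dict with "camera_matrix" (3x3 intrinsics, pixels), "R" (3x3) and "t" (3): a world point X has camera coordinates R X + t; the wrist camera has in their place "mount" (4x4, takes a point from camera to tool coordinates, whose origin is the TCP and whose axes are the flange's). Camera axes: x right, y down, z forward; pixel columns grow to the right and rows downward; lengths in m; the calibration is good to about 2 mm. The wrist camera is an equidistant fisheye: a pixel r from the principal point sees the ray r / f radians off the axis. A picture is of the moment at which its call begins: read the wrist's pose just before it. calibration takes no time and is no camera call.
- sign_off(): hands the job in; it is judged then, once.
The state is a dict: "t": time; "q": joint angles; "qd": joint speeds; "tau": joint torques, N m; "tcp_pos": TCP position; "tool_rot": TCP orientation; "force": force on the tool from outside, world axes, zero at the start; "ft_torque": the same for the moment, N m; "finger_gap": opening from 0.0 (shut) to 1.0 (fully open); "gripper_force": force on a finger pad.
Only numpy, scipy, OpenCV 4.12 (cv2) and the standard library are available. Lean on these libraries where they do the work, as an engineer would, in place of code of your own. Each camera call takes 0.05 s, during which the arm holds its last target. There are 200 camera calls.

## Task

The trimming is finished, so turn down the suction at the red-knobbed inlet: slide its shutter plate by one click, from wide open to the middle stop where it half covers the round port, and let go. Leave the blue-knobbed shutter as it is and do not knock over or shift the flask.

Things in the scene. Friction and masses are not known exactly. Their poses are not given: they have to be found in the camera images.
- red_knob (a point): Top centre of the red knob, an upright cylinder 22 mm in diameter, 40 mm tall, top 96 mm above the bench, rigid on the middle of an aluminium shutter plate 78 x 80 mm (top at 56 mm) that slides level between rails (tops at 60 mm) on a grey suction box on the bench. Moves with the plate. z up; the plate closes along its -y, roughly to the robot's right (box turned up to 30 degrees either way).
- red_shutter (a joint): Travel in m of the red-knobbed plate towards -y of red_knob, over the black 58 mm port: 0 wide open (start, within 3 mm), 0.040 middle stop, port half covered, 0.080 shut. White ticks on the rails mark the three stops. A spring click holds each: about 6 N pushes it out, and let go within 12 mm of a stop it snaps to within 3 mm of it.
- blue_knob (a point): Top centre of the blue knob on the other suction box, which is to be left alone: the same in all but colour, also wide open; same sizes and axes as at red_knob. Each box is 110 x 200 x 50 mm, long side along y, with a pipe on its far side. Either one may be on the robot's left or right.
- flask: Upright orange-brown drinking flask with a black cap, 66 mm diameter, 190 mm tall, standing loose on the bench beyond and between the two boxes. Origin at the centre of its underside, z up.

How it is judged:
By the outcome, as a careful person would: the job done as asked, in the order asked, and still so for the second after the job is handed in, with the robot touching nothing.
It also fails if it takes over 27 s, if anything falls off the work surface, if the arm or the gripper's body presses on something with over 40 N, if the wrist force passes 120 N, or if a joint passes its speed limit or range.

## Working session

There is one attempt and no reset: what is moved stays moved. The work goes in short steps, Python scripts to look and compute and a tool call to move; the robot and the scene stay as the last step left them, time stands still between calls to the robot, and variables do not carry over. Pictures are saved under pics/ and viewed, at most 10 in all, crops included, and the job is handed in when it is done.

Besides the shell and the picture viewer there is one more tool, called after ">>>" as name(argument=value, ...), one argument or row to a line, values as JSON. apply_moves: Moves the arm, as the interface text tells. Its arguments: {"type":"object","properties":{"plan":{"type":"array"},"force":{"type":"number"}},"required":["plan"]}

```bash
mkdir -p pics; python3 - <<'E'
from station import *
import cv2,numpy as np
for n in("scene","top"):
    im=snapshot(n); cv2.imwrite(f"pics/{n}0.png",im[:,:,::-1])
    c=calibration(n); print(n,{k:np.round(v,3).tolist() for k,v in c.items()})
s=sense(); print(s['t'],s['tcp_pos'],s['tool_rot'],s['finger_gap'])
E
```

```text
scene {'camera_matrix': [[544.684, 0.0, 284.408], [0.0, 544.684, 217.234], [0.0, 0.0, 1.0]], 'R': [[0.029, 1.0, 0.012], [0.856, -0.018, -0.517], [-0.517, 0.025, -0.856]], 't': [-0.077, -0.48, 1.561]}
top {'camera_matrix': [[424.868, 0.0, 279.494], [0.0, 424.868, 214.187], [0.0, 0.0, 1.0]], 'R': [[-0.029, -1.0, -0.007], [-0.989, 0.03, -0.146], [0.146, 0.003, -0.989]], 't': [0.045, 0.611, 0.936]}
0.1 [ 0.22870791 -0.5809733   0.23046118] [ 9.82487955e-01  1.86323757e-01 -1.57079845e-05 -9.35691081e-04] 1.0002246388389604
```

View pics/scene0.png

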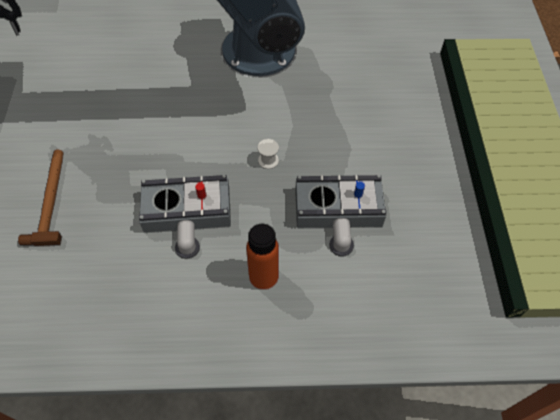

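View pics/top0.png

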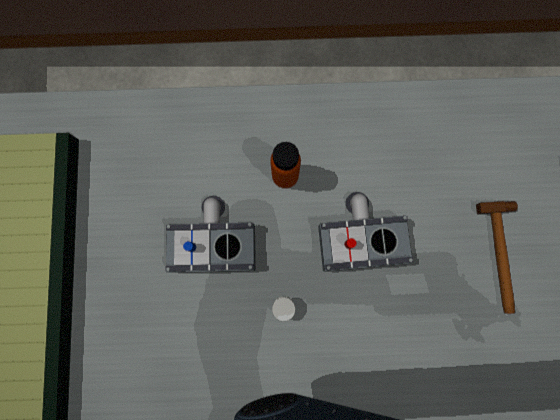

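The scene view shows the red knob at about (201,187) with its port at (167,200), and the flask at (263,255). The top view shows the red knob at about (350,244), its port at (384,241) and the flask near (286,160). The red box is on the robot's right, and closing goes towards -y.

```bash
cat > h.py <<'E'
import cv2,numpy as np
from station import *
def ray(n,p):
    c=calibration(n);K,R,t=map(np.array,(c['camera_matrix'],c['R'],c['t']))
    d=R.T@np.linalg.solve(K,[p[0],p[1],1]);return -R.T@t,d/np.linalg.norm(d)
def plane(n,p,z):
    o,d=ray(n,p);return o+d*(z-o[2])/d[2]
def tri(r):
    A=sum(np.eye(3)-np.outer(d,d) for o,d in r);b=sum((np.eye(3)-np.outer(d,d))@o for o,d in r)
    return np.linalg.solve(A,b)
def blob(m,roi,k=1):
    x0,y0,x1,y1=roi;z=np.zeros_like(m,np.uint8);z[y0:y1,x0:x1]=m[y0:y1,x0:x1]
    if k>1:z=cv2.morphologyEx(z,cv2.MORPH_OPEN,np.ones((k,k),np.uint8))
    n,l,s,c=cv2.connectedComponentsWithStats(z);i=1+np.argmax(s[1:,4]);return c[i],s[i]
def red(im): a=im.astype(int);return ((a[...,0]>110)&(a[...,1]<60)&(a[...,2]<60)).astype(np.uint8)
E
python3 - <<'E'
from h import *
S=snapshot("scene");T=snapshot("top")
ks=blob(red(S),(180,170,230,215),4);kt=blob(red(T),(330,215,375,275),5)
print(ks,kt)
dk=lambda im:(im.max(2)<45).astype(np.uint8)
ps=blob(dk(S),(150,188,184,212),4);pt=blob(dk(T),(370,226,398,256),4)
print(ps,pt)
print('knob mid tri',tri([ray("scene",ks[0]),ray("top",kt[0])]))
top=np.array([ks[0][0],ks[1][1]+4]);print('scene top z.096',plane("scene",top,.096),'top .09',plane("top",kt[0],.09))
print('port tri',tri([ray("scene",ps[0]),ray("top",pt[0])]),[plane("scene",ps[0],.05),plane("top",pt[0],.05)])
# box edge directions from red line endpoints & box outline in top
for n,im,roi in(("top",T,(305,210,425,275)),):
    x0,y0,x1,y1=roi
    cv2.imwrite("pics/crop.png",np.hstack([cv2.resize(T[210:275,310:420],None,fx=4,fy=4),cv2.resize(S[165:235,130:235],(300,200))[:200].repeat(1,0) if 0 else np.zeros((260,1,3),np.uint8)])[:,:,::-1])
for n,p in(("scene",(262,232)),("top",(286,150))): print('flask cap',plane(n,p,.19))
E
```

```text
(array([200.5       , 186.96153846]), array([197, 183,   8,   8,  52], dtype=int32)) (array([350.95384615, 242.55384615]), array([347, 239,   9,   8,  65], dtype=int32))
(array([173.28104575, 199.8627451 ]), array([169, 192,  11,  17, 153], dtype=int32)) (array([390.18226601, 241.29064039]), array([385, 231,  12,  22, 203], dtype=int32))
knob mid tri [ 0.53816571 -0.12549085  0.0959421 ]
scene top z.096 [ 0.53840127 -0.1247072   0.096     ] top .09 [ 0.53861447 -0.12723386  0.09      ]
port tri [ 0.54199024 -0.20555881  0.05679977] [array([ 0.5408541 , -0.19153443,  0.05      ]), array([ 0.54188932, -0.22292533,  0.05      ])]
flask cap [0.70861493 0.01133183 0.19      ]
flask cap [0.72082274 0.00948498 0.19      ]
```

View pics/crop.png

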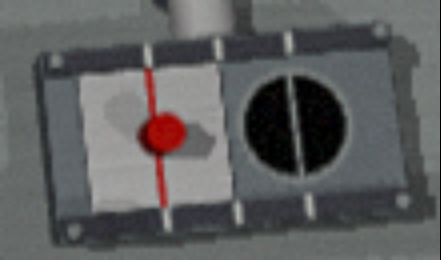

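The crop shows the red knob at (163,133), on the first tick pair (148,56)/(167,219). The middle pair is at (219,48)/(238,212), the shut pair at (289,42)/(310,207), and the rail screws are at (56,62), (381,31), (75,231) and (403,201).

```bash
python3 - <<'E'
from h import *
f=lambda u,v,z:plane("top",((u+.5)/4-.5+310,(v+.5)/4-.5+210),z)
sc=[f(*p,.06) for p in((56,62),(381,31),(75,231),(403,201))]
tk=[f(*p,.06) for p in((148,56),(219,48),(289,42),(167,219),(238,212),(310,207))]
for d in (sc[1]-sc[0],sc[3]-sc[2],tk[2]-tk[0],tk[5]-tk[3],sc[2]-sc[0],tk[3]-tk[0]):print(np.round(d,4),np.linalg.norm(d),np.degrees(np.arctan2(d[1],d[0])))
for i in range(3):print('tickmid',(tk[i]+tk[i+3])/2)
print('port',f(297,125,.05),'boxc',sum(sc)/4,'knobtop',f(163,133,.093))
E
```

```text
[ 0.0122 -0.1847  0.    ] 0.18514533469004427 -86.21822795401184
[ 0.0113 -0.1837  0.    ] 0.18404474332572276 -86.479484475743
[ 0.0056 -0.0802  0.    ] 0.08034655351622347 -85.99627818853872
[ 0.0043 -0.0801  0.    ] 0.08018946387224143 -86.9037632267616
[-0.0951 -0.0064  0.    ] 0.09536100944580332 -176.14944877066318
[-0.0919 -0.0058  0.    ] 0.09205029043859185 -176.3711293601562
tickmid [ 0.53808439 -0.12756271  0.06      ]
tickmid [ 0.54113098 -0.1676425   0.06      ]
tickmid [ 0.54305498 -0.20767415  0.06      ]
port [ 0.54325492 -0.20868554  0.05      ] boxc [ 0.54045058 -0.1677991   0.06      ] knobtop [ 0.53772747 -0.12545089  0.093     ]
```

>>> apply_moves(
  plan=[
    [0,0,0,0,0,0.155,-1],
    [0,0,0,0,0,0.155,-1],
    [0.034,-0.0434,0,0,0,0,-1],
    [0.034,-0.0434,0,0,0,0,-1],
    [0.034,-0.0434,0,0,0,0,-1],
    [0.034,-0.0434,0,0,0,0,-1],
    [0.034,-0.0434,0,0,0,0,-1],
    [0.034,-0.0434,0,0,0,0,-1],
  ],
)

```text
t: 1.2
tcp_pos: [0.4163, -0.307, 0.2313]
tool_rot: [0.999, 0.032, 0.0, 0.0]
force: [0.0, 0.4, 0.4]
finger_gap: 0.997
gripper_force: 0.0
```

>>> apply_moves(
  plan=[
    [0.034,-0.0434,0,0,0,0,-1],
    [0.034,-0.0434,0,0,0,0,-1],
    [0.034,-0.0434,0,0,0,0,-1],
    [0.034,-0.0434,0,0,0,0,-1],
    [0,0,0,0,0,0,-1],
    [0,0,0,0,0,0,-1],
  ],
)

```text
t: 1.95
tcp_pos: [0.5397, -0.1264, 0.2311]
tool_rot: [0.999, 0.033, -0.0, 0.0]
force: [-0.4, -0.7, -0.2]
finger_gap: 0.999
gripper_force: 0.0
```

```bash
python3 - <<'E'
from h import *
from scipy.spatial.transform import Rotation as Ro
s=sense();R=Ro.from_quat(s['tool_rot']).as_matrix();p=np.array(s['tcp_pos'])
W=snapshot("wrist");cv2.imwrite("pics/w1.png",W[:,:,::-1])
c=calibration("wrist");K=np.array(c['camera_matrix']);M=np.array(c['mount'])
print(s['t'],p,R.round(4).tolist(),s['force'])
k,st=blob(red(W),(0,0,560,420),5);print(k,st)
v=(np.array(k)-K[:2,2])/K[0,0];r=np.linalg.norm(v)
d=np.r_[v/r*np.sin(r),np.cos(r)];d=R@M[:3,:3]@d;o=p+R@M[:3,3]
print('wrist knob @.096',o+d*(.096-o[2])/d[2])
top=ray("top",(350.5,242.6));print('tri',tri([(o,d),top]))
print('delta tool to (.538,-.1265)',R.T@(np.array([.538,-.1265,.068])-p))
E
```

```text
1.95 [ 0.53968678 -0.1264118   0.23106343] [[0.9978, 0.0657, -0.0008], [0.0657, -0.9978, -0.0002], [-0.0008, 0.0001, -1.0]] [-0.41936659 -0.6752618  -0.24438929]
[284.02977667 206.32506203] [274 196  22  22 403]
wrist knob @.096 [ 0.53720058 -0.12804867  0.096     ]
tri [ 0.53760997 -0.12673442  0.09530359]
delta tool to (.538,-.1265) [-1.55299546e-03 -4.58871331e-05  1.63064774e-01]
```

View pics/w1.png

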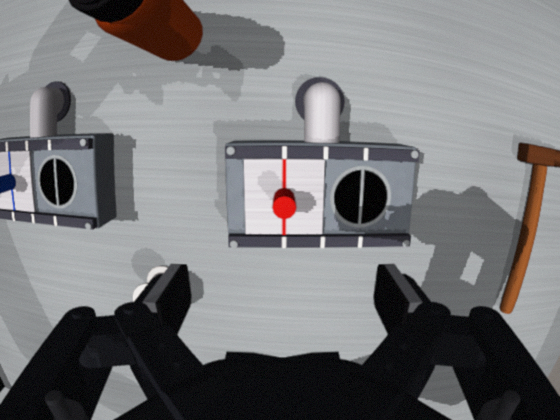

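The wrist view shows the red knob at (284,206), centred between the open fingers. The slide direction is level in the image, and nothing is in the way of going down.

>>> apply_moves(
  plan=[
    [-0.002,0.0007,0.04,0,0,0,-1],
    [0,0,0.04,0,0,0,-1],
    [0,0,0.04,0,0,0,-1],
    [0,0,0.03,0,0,0,-1],
    [0,0,0.012,0,0,0,-1],
    [0,0,0,0,0,0,-1],
  ],
)

```text
t: 2.75
tcp_pos: [0.5375, -0.1282, 0.069]
tool_rot: [1.0, 0.032, -0.001, -0.0]
force: [1.3, -0.2, -0.3]
finger_gap: 1.001
gripper_force: 0.0
```

>>> apply_moves(
  plan=[
    [0,0,0,0,0,0,0.2],
    [0,0,0,0,0,0,0.5],
    [0,0,0,0,0,0,0.7],
    [0,0,0,0,0,0,0.9],
    [0,0,0,0,0,0,1],
    [0,0,0,0,0,0,1],
  ],
  force=30,
)

```text
t: 3.5
tcp_pos: [0.5385, -0.1281, 0.0702]
tool_rot: [0.999, 0.033, 0.001, 0.001]
force: [-1.7, -3.1, 6.1]
finger_gap: 0.246
gripper_force: 30.5
```

>>> apply_moves(
  plan=[
    [0,0.007,0,0,0,0,1],
    [0,0.007,0,0,0,0,1],
    [0,0.007,0,0,0,0,1],
    [0,0.007,0,0,0,0,1],
    [0,0.007,0,0,0,0,1],
    [0,0.005,0,0,0,0,1],
    [0,0,0,0,0,0,1],
    [0,0,0,0,0,0,1],
  ],
)

```text
t: 4.5
tcp_pos: [0.541, -0.1679, 0.0702]
tool_rot: [0.999, 0.033, 0.001, 0.001]
force: [-2.5, -2.3, 5.3]
finger_gap: 0.245
gripper_force: 30.7
```

```bash
python3 - <<'E'
from h import *
s=sense();print(s['t'],s['tcp_pos'],s['force'],s['finger_gap'])
T=snapshot("top");S=snapshot("scene")
cv2.imwrite("pics/m.png",np.hstack([cv2.resize(T[210:275,310:420],(400,240)),cv2.resize(S[150:230,110:245],(400,240))])[:,:,::-1])
E
```

```text
4.5 [ 0.54101584 -0.16793901  0.07016347] [-2.4504287  -2.27170384  5.32528508] 0.2448533266056351
```

View pics/m.png

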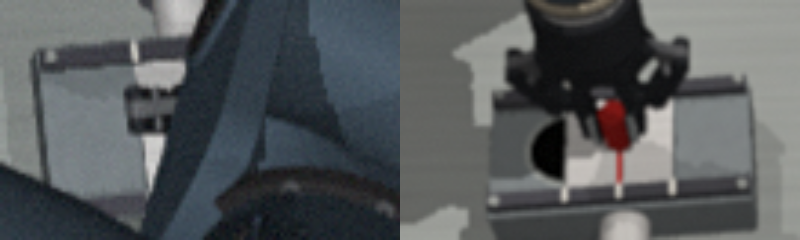

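The scene half (right) shows the plate's red line on the middle tick at (619,188), with the port half covered. Next I let go and rise.

>>> apply_moves(
  plan=[
    [0,0,0,0,0,0,0.3],
    [0,0,0,0,0,0,-0.2],
    [0,0,0,0,0,0,-0.6],
    [0,0,0,0,0,0,-1],
    [0,0,0,0,0,0,-1],
    [0,0,0,0,0,0,-1],
  ],
)

```text
t: 5.35
tcp_pos: [0.5407, -0.1672, 0.0693]
tool_rot: [0.999, 0.032, 0.0, -0.0]
force: [0.1, 0.1, 0.4]
finger_gap: 1.001
gripper_force: 0.0
```

>>> apply_moves(
  plan=[
    [0,0,-0.02,0,0,0,-1],
    [0,0,-0.04,0,0,0,-1],
    [0,0,-0.04,0,0,0,-1],
    [0,0,-0.04,0,0,0,-1],
    [-0.04,0,-0.02,0,0,0,-1],
    [-0.05,0,0,0,0,0,-1],
    [0,0,0,0,0,0,-1],
    [0,0,0,0,0,0,-1],
  ],
)

```text
t: 6.35
tcp_pos: [0.4515, -0.1735, 0.2297]
tool_rot: [0.999, 0.032, 0.001, 0.0]
force: [1.3, -0.1, 0.9]
finger_gap: 0.999
gripper_force: 0.0
```

```bash
python3 - <<'E'
from h import *
s=sense();print(s['t'],s['tcp_pos'],s['force'],s['finger_gap'])
S=snapshot("scene");cv2.imwrite("pics/f.png",cv2.resize(S[130:300,120:400],(800,486))[:,:,::-1])
k,st=blob(red(S),(140,165,230,225),4);print(k,st,plane("scene",k,.094))
E
```

```text
6.35 [ 0.45150093 -0.17347663  0.22969574] [ 1.28971507 -0.06056639  0.90346286] 0.9985616377304752
[182.16981132 188.20754717] [179 184   7   9  53] [ 0.5394177  -0.16507412  0.094     ]
```

View pics/f.png

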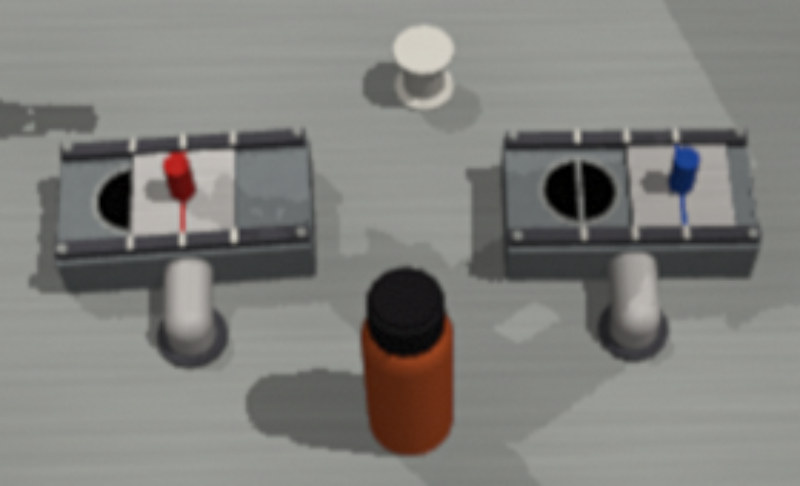

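The red plate's line (183,220) sits at the middle tick (183,240), with the port half covered. The blue shutter is still wide open and the flask is standing where it was.

```bash
python3 -c "
from station import *
print(sign_off())"
```

```text
the job is handed in; nothing more can be done
None
```

The red-knobbed shutter is at its middle stop, half covering the port, and the gripper has let go and is clear; the blue shutter and the flask were not touched, and the job was handed in at about 6.4 s.

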